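Pack the purple-capped vials into the covered tray

TASK

Turn the red swing tab fully aside and leave it so, then lift the clear cover plate out of the white tray and lay it flat on the blue mat, centred and lengthwise. Then stand each of the three loose purple-capped vials upright in the tray pocket of its own size (small, medium, large), setting them down gently without dropping or tipping them. Leave the orange-, green- and yellow-capped vials standing where they are.

Things in the scene. Friction and masses are not known exactly. Their poses are not given: they have to be found in the camera images.
- tray: Fixed white tray 92 (x) x 240 (y) mm, rim 22 mm high. Origin: centre of underside, at table height; z up. Grey insert, top at 18 mm, with 3 square pockets at x = 0, floor at 8 mm (10 deep): small, 40 wide, y = -76 mm; medium, 50, y = -11; large, 62, y = +65. At the start a clear plate covers it. Red swing tab at the +y end, outside the rim, upright pivot at x = 0, y = +132 mm.
- tab (a joint): Red swing tab's angle, rad. At 0 it points to the tray's -y, 16 mm over the cover plate's end; grows clockwise seen from above; at 1.57 it points to -x, clear of the plate. Stops at -0.3 and 1.75; light friction, stays put. Arm 14 mm wide, 34 mm long from the pivot, 25 to 30 mm above the table. On it, 26 mm from the pivot, an upright peg 12 mm across, 30 to 62 mm above the table.
- panel_grip (a point): Clear cover plate 79 (x) x 227 (y) x 5 mm, about 0.2 kg, loose; lies on the tray's insert inside the rim (2.5 mm play each side), long side along the tray's y, underside 18 mm above the table. In its middle stands a teal grip bar 18 (x) x 60 (y) mm, 36 mm high above the plate. The point is inside the bar, 29 mm above the plate's underside, 12 mm below the bar's top; z up.
- mat: Blue mat fixed on the table, 115 (x) x 265 (y) x 4 mm, the resting place for the cover plate; origin: centre of its underside, on the table; y along its length.
- purple_s_mid (a point): Small glass vial with a white label and a purple flip cap, standing upright: body 24 mm across up to 36 mm above its foot, then a narrower neck and cap (21 mm across) up to 50 mm in all. The point is its centre, 25 mm above its foot; z is up its axis. Loose. Belongs in the tray's small pocket.
- purple_m_mid (a point): Medium glass vial with a white label and a purple flip cap, standing upright: body 34 mm across up to 41 mm above its foot, then a narrower neck and cap (29 mm across) up to 58 mm in all. The point is its centre, 29 mm above its foot; z is up its axis. Loose. Belongs in the tray's medium pocket.
- purple_l_mid (a point): Large glass vial with a white label and a purple flip cap, standing upright: body 46 mm across up to 47 mm above its foot, then a narrower neck and cap (39 mm across) up to 66 mm in all. The point is its centre, 33 mm above its foot; z is up its axis. Loose. Belongs in the tray's large pocket.
- orange_s_mid (a point): Small glass vial with a white label and an orange flip cap, standing upright: body 24 mm across up to 36 mm above its foot, then a narrower neck and cap (21 mm across) up to 50 mm in all. The point is its centre, 25 mm above its foot; z is up its axis. Loose. A look-alike: does not belong in the tray.
- green_m_mid (a point): Medium glass vial with a white label and a green flip cap, standing upright: body 34 mm across up to 41 mm above its foot, then a narrower neck and cap (29 mm across) up to 58 mm in all. The point is its centre, 29 mm above its foot; z is up its axis. Loose. A look-alike: does not belong in the tray.
- yellow_l_mid (a point): Large glass vial with a white label and a yellow flip cap, standing upright: body 46 mm across up to 47 mm above its foot, then a narrower neck and cap (39 mm across) up to 66 mm in all. The point is its centre, 33 mm above its foot; z is up its axis. Loose. A look-alike: does not belong in the tray.
There are look-alikes about, which are no part of the job. What is shaped like the part that bears purple_l_mid but pink is not meant.

How it is judged:
By the outcome, as a careful person would: the job done as asked, in the order asked, and still so for the second after the job is handed in, with the robot touching nothing.
It also fails if it takes over 138 s, if anything falls off the work surface, if the arm or the gripper's body presses on something with over 40 N, if the wrist force passes 120 N, or if a joint passes its speed limit or range.

ROBOT

A 6-joint arm with a two-finger parallel gripper is mounted at the origin on the work surface. World frame = base frame: x ahead of the robot, y to its left, z up, the work surface at z = 0. Lengths are in mm, angles in rad, forces in N, time in s.
With the tool pointing down it reaches from about 350 to 975 mm from the base axis. Payload 7.1 kg.
Tool frame: the origin (TCP) lies at the very end of the fingers, on their centre line; the grasp point (between the pads) lies ctrl.hold_point_z behind it (ctrl.hold_point_z is the distance from the TCP to the grasp point, in mm); z points along the fingers, y is the line along which they close (so a half turn about z gives the same grasp; the last joint's range is limited). The gripper opens to 88 mm and grips with 3 to 60 N. Pads are 20 mm wide; open, the fingers measure 115 mm over their backs; the gripper's body (75 mm by 178 mm) begins 61 mm behind the grasp point.
Start: joints at [1.186, 0.423, 1.63, -0, 1.089, -0.019], TCP at [223.528, 583.644, 222.675] pointing down, gripper open.
Joint ranges: [-3, 3], [-0.9, 2.11], [0.09, 2.58], [-1.31, 4.45], [0.11, 2.69], [-2.54, 2.54]. Speed limits (rad/s): [2.39, 2.39, 3.01, 3.14, 3.14, 3.14].

INTERFACE

Orientations are given as a rotation vector (axis times angle).
In Python, from workcell import ctrl gives the robot as it stands. The module is installed in compiled form; this text tells all that it offers.
- The arm moves only by the shell command python3 -m creep 'ROWS'. ROWS is JSON, a list of rows, each an object with "translation": the shift along the tool's x, y, z in mm, a list of three; "angular": the turn, a rotation vector about the tool's x, y, z in rad, a list of three; "jaw": the opening, from 0 (shut) to 1 (fully open). A call has exactly 8 rows; each row is the pose to reach, as a shift and turn from the pose commanded when the call began, along the tool's axes at that moment; what a row does not reach only later rows make up. A row lasts 1/8 s, in which the tool goes at most 62.5 mm and 10.7 degrees, less where a joint would pass 70% of its speed; a pose out of reach is approached as far as the arm can. A call with a gripper value outside its range is refused whole. The fingers move at their own pace and stop on an object; the grip force is fixed at half the most. Time passes only in rows, so rows that repeat a pose let the fingers close, or fill a call up. It gives the time, the measured TCP pose, the force, the opening and the grip force at its end, in the units of the state.
- ctrl.get_obs(): the state, without advancing time (a new reading comes with each control period).
- ctrl.get_image(name): name is "side" or "top" or "wrist"; returns the picture (480x640x3 uint8, red, green, blue); there is no depth.
- ctrl.camera_info(name): a dict with "camera_matrix" (3x3 intrinsics, pixels), "world_from_camera" (4x4, takes a point from camera to world coordinates). Camera axes: x right, y up, looking along -z (the intrinsics and any distortion apply to the point x, -y, -z); pixel columns grow to the right and rows downward; lengths in mm; the calibration is good to about 2 mm. A picture is of the moment at which its call begins: read the wrist's pose just before it. camera_info takes no time and is no camera call; for the wrist camera it gives the pose at the moment of the call.
- ctrl.close_job(): hands the job in; it is judged then, once.
Trained networks look in the newest picture that a camera, given by its name, has taken for a name from the list of things; names that differ only in an ending like _2 or _b are one class to them, and where a whole thing is asked for, a point or a joint stands for the part that bears it (a point fixed in the world has none). Each returns a list of dicts, best first, with "score" (0 to 1); they miss things now and then, are a little off and sometimes report something else, mostly with a low value. They report only what shows in the picture. A call takes as long as a camera call. They do not tell look-alikes from the thing itself.
- ctrl.look_for(camera, label): "rect" ([left, top, right, bottom] in pixels, round what is visible of it).
The state is a dict: "t": time; "qpos": joint angles; "qvel": joint speeds; "joint_torque": joint torques, N m; "ee_pos": TCP position; "orientation": TCP orientation; "ft_force": force on the tool from outside, world axes, zero at the start; "moment": the same for the moment, N m; "width": finger opening in mm; "grasp_force": force on a finger pad.
Only numpy, scipy, OpenCV 4.12 (cv2) and the standard library are available. Lean on these libraries where they do the work, as an engineer would, in place of code of your own. Each camera call takes 0.05 s, during which the arm holds its last target. There are 200 camera calls.

## Working session

There is one attempt and no reset: what is moved stays moved. The work goes in short steps, Python scripts to look and compute and a shell command to move; the robot and the scene stay as the last step left them, time stands still between calls to the robot, and variables do not carry over. Pictures are saved under pics/ and viewed, at most 17 in all, crops included, and the job is handed in when it is done.

```bash
mkdir -p pics; cat > h.py <<'E'
import numpy as np, cv2
from scipy.spatial.transform import Rotation as R
from workcell import ctrl
def ray(cam,u,v):
    i=ctrl.camera_info(cam);K=np.array(i["camera_matrix"]);T=np.array(i["world_from_camera"])
    d=np.linalg.inv(K)@[u,v,1];d=np.array([d[0],-d[1],-d[2]])
    return T[:3,3],T[:3,:3]@d
def onz(cam,u,v,z):
    o,d=ray(cam,u,v);return o+d*(z-o[2])/d[2]
def proj(cam,p):
    i=ctrl.camera_info(cam);K=np.array(i["camera_matrix"]);T=np.array(i["world_from_camera"])
    c=T[:3,:3].T@(np.asarray(p)-T[:3,3]);q=K@[c[0],-c[1],-c[2]];return q[:2]/q[2]
def snap(cam,fn):
    im=ctrl.get_image(cam);cv2.imwrite("pics/"+fn,cv2.cvtColor(im,cv2.COLOR_RGB2BGR));return im
def state():
    s=ctrl.get_obs();print("t",round(s["t"],2),"pos",np.round(s["ee_pos"],1),"ori",np.round(s["orientation"],3),"w",round(float(s["width"]),1),"gf",np.round(s["grasp_force"],1),"f",np.round(s["ft_force"],1))
    return s
def totool(dw):
    "world shift -> tool shift"
    return R.from_rotvec(ctrl.get_obs()["orientation"]).inv().apply(dw)
E
python3 - <<'E'
from h import *
s=state();print(ctrl.hold_point_z, R.from_rotvec(s["orientation"]).as_matrix().round(3))
for c in("top","side"):
    snap(c,c+"0.png");i=ctrl.camera_info(c);print(c,np.round(i["world_from_camera"],2).tolist(),np.round(i["camera_matrix"],1).tolist(), [k for k in i])
    for l in ["tray","tab","panel_grip","mat","purple_s_mid","purple_m_mid","purple_l_mid","orange_s_mid","green_m_mid","yellow_l_mid"]:
        print(l,[(round(d["score"],2),np.round(d["rect"]).astype(int).tolist()) for d in ctrl.look_for(c,l)[:4]])
E
```

```text
t 0.0 pos [223.3 583.1 221.9] ori [-5.710e-01 -3.089e+00  2.000e-03] w 87.6 gf 0.0 f [ 1.  -1.   0.1]
18.700000000000003 [[-0.934  0.358 -0.001]
 [ 0.358  0.934 -0.001]
 [ 0.    -0.002 -1.   ]]
top [[0.03, 0.99, -0.13, 378.84], [-1.0, 0.02, -0.01, 7.41], [-0.0, 0.13, 0.99, 1047.88], [0.0, 0.0, 0.0, 1.0]] [[500.1, 0.0, 309.3], [0.0, 500.1, 240.2], [0.0, 0.0, 1.0]] ['camera_matrix', 'world_from_camera']
tray [(0.98, [166, 174, 296, 220])]
tab [(0.36, [395, 266, 420, 293])]
panel_grip [(0.81, [186, 180, 293, 218]), (0.63, [328, 171, 458, 244])]
mat [(0.93, [330, 170, 458, 243])]
purple_s_mid [(0.6, [462, 306, 480, 318])]
purple_m_mid [(0.51, [336, 265, 351, 286])]
purple_l_mid [(0.68, [235, 232, 257, 258]), (0.58, [272, 258, 296, 282])]
orange_s_mid [(0.44, [225, 273, 239, 284])]
green_m_mid [(0.53, [146, 299, 171, 318])]
yellow_l_mid [(0.79, [394, 266, 421, 291])]
side [[-0.92, 0.28, -0.28, 258.13], [-0.4, -0.68, 0.61, 510.33], [-0.02, 0.67, 0.74, 704.24], [0.0, 0.0, 0.0, 1.0]] [[474.5, 0.0, 317.9], [0.0, 474.5, 239.0], [0.0, 0.0, 1.0]] ['camera_matrix', 'world_from_camera']
tray [(0.75, [152, 255, 272, 398]), (0.27, [170, 350, 192, 383])]
tab [(0.53, [169, 350, 193, 382])]
panel_grip [(0.9, [159, 259, 265, 377])]
mat []
purple_s_mid [(0.49, [414, 162, 429, 184])]
purple_m_mid [(0.74, [345, 232, 359, 265]), (0.65, [171, 352, 193, 385])]
purple_l_mid [(0.91, [311, 267, 336, 311]), (0.67, [263, 299, 293, 341])]
orange_s_mid [(0.92, [304, 337, 320, 363])]
green_m_mid [(0.71, [172, 352, 192, 382]), (0.67, [292, 435, 318, 469])]
yellow_l_mid [(0.65, [360, 182, 388, 222])]
```

View pics/top0.png

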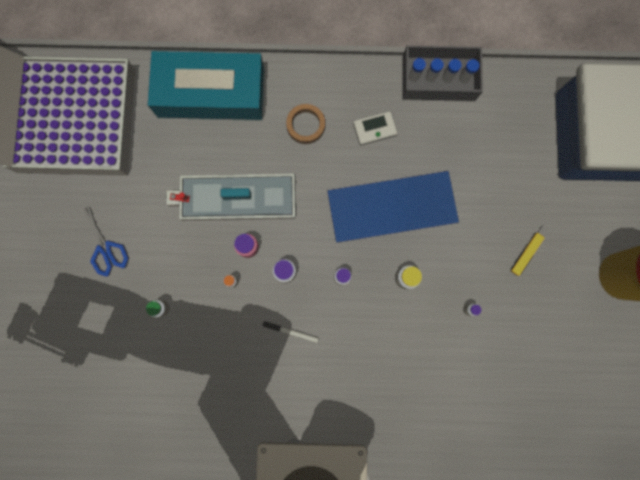

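View pics/side0.png

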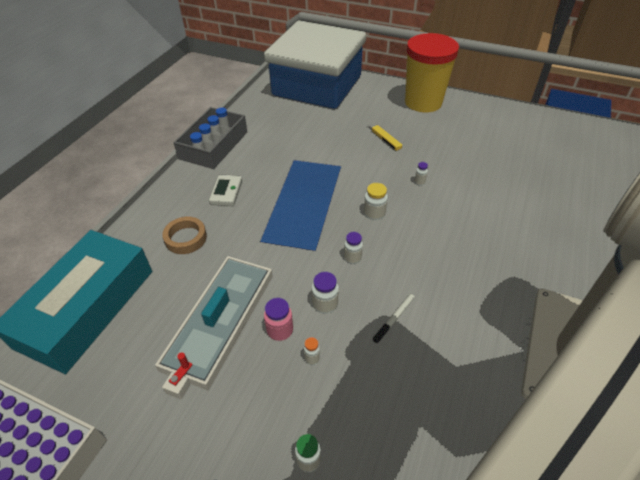

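The top view shows the tray at about (237,197) with the red tab at its left (+y) end, around (180,197). The teal bar is at (236,193) and the mat at (393,207). Purple vials: L (284,270), M (343,275), S (474,310). The pink-bodied look-alike is at (246,244); orange (230,281), green (155,308) and yellow (410,277) stay put. The side view agrees.

```bash
cat >> h.py <<'E'
def blobs(im,lo,hi,roi,minA=12):
    "HSV blobs in roi (l,t,r,b): list of (area,cx,cy,minAreaRect)"
    l,t,r,b=roi;h=cv2.cvtColor(np.ascontiguousarray(im[t:b,l:r]),cv2.COLOR_RGB2HSV)
    m=cv2.inRange(h,np.array(lo),np.array(hi));cs,_=cv2.findContours(m,cv2.RETR_EXTERNAL,cv2.CHAIN_APPROX_NONE)
    o=[]
    for c in cs:
        M=cv2.moments(c)
        if M["m00"]>=minA:o.append((M["m00"],M["m10"]/M["m00"]+l,M["m01"]/M["m00"]+t,cv2.boxPoints(cv2.minAreaRect(c))+[l,t]))
    return sorted(o,key=lambda a:-a[0])
E
python3 - <<'E'
from h import *
im=cv2.cvtColor(cv2.imread("pics/top0.png"),cv2.COLOR_BGR2RGB)
sd=cv2.cvtColor(cv2.imread("pics/side0.png"),cv2.COLOR_BGR2RGB)
def show(n,cam,bl,z):
    for b in bl[:2]:print(n,cam,round(b[0]),np.round(b[1:3],1),onz(cam,b[1],b[2],z).round(1))
P=((115,90,40),(150,255,255))
for n,z,rt,rs in(("S",50,(460,298,490,325),(405,155,440,190)),("M",58,(328,258,360,290),(338,225,368,255)),("L",66,(268,250,302,290),(308,268,342,295))):
    show(n,"top",blobs(im,*P,rt),z);show(n,"side",blobs(sd,*P,rs),z)
m=blobs(im,(100,120,40),(125,255,255),(310,150,480,260))[0];show("mat","top",[m],4)
c=np.array([onz("top",*p,4) for p in m[3]]);print(c.round(0).tolist(), np.linalg.norm(np.diff(c,axis=0),axis=1).round(0))
bar=blobs(im,(85,120,40),(100,255,255),(210,180,260,210))[:1];show("bar","top",bar,59);print(bar[0][3])
show("bar","side",blobs(sd,(85,120,40),(100,255,255),(190,275,240,335)),45)
show("red","top",blobs(im,(0,130,60),(8,255,255),(160,180,200,212)),40)
for p in((180,177),(293,174),(295,217.5),(181,219.5)):print("rim",onz("top",*p,22).round(0))
for n,q in(("o",(230,281,50)),("g",(155,308,58)),("y",(410,277,66)),("pink",(246,243,66))):print(n,onz("top",*q).round(0))
big=cv2.resize(im[160:330,130:500],None,fx=2.16,fy=2.16,interpolation=cv2.INTER_CUBIC);cv2.imwrite("pics/top0z.png",cv2.cvtColor(big,cv2.COLOR_RGB2BGR))
E
```

```text
S top 59 [475.6 309.3] [ 382.1 -317.2   50. ]
S side 36 [422.4 165.2] [ 382.2 -314.8   50. ]
M top 118 [343.1 275. ] [442.7 -54.3  58. ]
M side 134 [353.6 238. ] [442.3 -51.9  58. ]
L top 234 [283.3 269.4] [450.3  64.   66. ]
L side 326 [324.6 281.5] [450.3  66.4  66. ]
mat top 5982 [392.2 206.2] [ 594.8 -159.4    4. ]
[[625.0, -23.0, 4.0], [674.0, -281.0, 4.0], [566.0, -297.0, 4.0], [517.0, -42.0, 4.0]] [263. 110. 259.]
bar top 182 [234.8 192.5] [603.8 167.4  59. ]
[[221. 189.]
 [248. 189.]
 [248. 197.]
 [221. 197.]]
bar side 534 [214.8 306.4] [605.8 170.3  45. ]
red top 54 [180.9 197.1] [595.8 280.9  40. ]
rim [643. 290.  22.]
rim [655.  52.  22.]
rim [562.  46.  22.]
rim [552. 283.  22.]
o [426. 170.  50.]
g [369. 314.  58.]
y [ 441. -185.   66.]
pink [501. 139.  66.]
```

View pics/top0z.png

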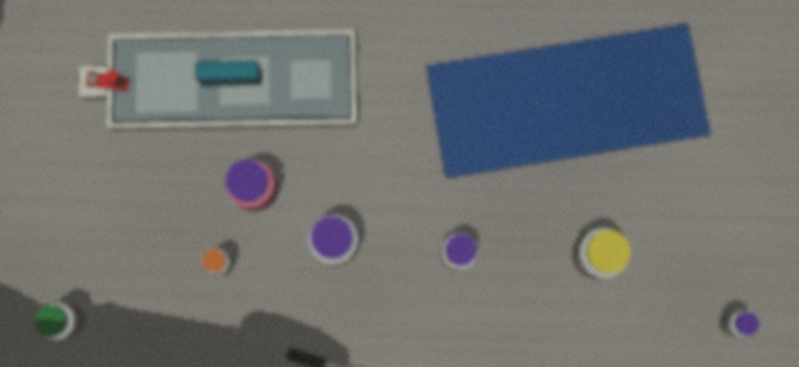

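The zoom confirms the layout. The tray is at about (603,168) with yaw 0.046, and the mat at (595,-160) with yaw 0.189. I'll go above the tab with the jaw turned so that it closes along world (1,-1).

```bash
python3 -m creep '[{"translation":[-58,-19,3],"angular":[0,0,0.18],"jaw":0.6},{"translation":[-115,-38,6],"angular":[0,0,0.36],"jaw":0.6},{"translation":[-173,-58,9],"angular":[0,0,0.54],"jaw":0.6},{"translation":[-230,-77,12],"angular":[0,0,0.72],"jaw":0.6},{"translation":[-288,-96,15],"angular":[0,0,0.9],"jaw":0.6},{"translation":[-346,-115,18],"angular":[0,0,1.08],"jaw":0.6},{"translation":[-403,-134,20],"angular":[0,0,1.26],"jaw":0.6},{"translation":[-461,-154,22],"angular":[0,0,1.44],"jaw":0.6}]'
python3 -m creep '[{"translation":[0,0,0],"angular":[0,0,0.18],"jaw":0.6},{"translation":[0,0,0],"angular":[0,0,0.36],"jaw":0.6},{"translation":[0,0,0],"angular":[0,0,0.55],"jaw":0.6},{"translation":[0,0,0],"angular":[0,0,0.55],"jaw":0.6},{"translation":[0,0,0],"angular":[0,0,0.55],"jaw":0.6},{"translation":[0,0,0],"angular":[0,0,0.55],"jaw":0.6},{"translation":[0,0,0],"angular":[0,0,0.55],"jaw":0.6},{"translation":[0,0,0],"angular":[0,0,0.55],"jaw":0.6}]'
python3 - <<'E'
from h import *
s=state();print(R.from_rotvec(s["orientation"]).as_matrix().round(3).tolist());im=snap("wrist","w1.png")
i=ctrl.camera_info("wrist");print(np.round(i["world_from_camera"],2).tolist(),np.round(i["camera_matrix"],1).tolist())
for l in("tab","panel_grip","tray"):print(l,[(round(d["score"],2),np.round(d["rect"]).astype(int).tolist()) for d in ctrl.look_for("wrist",l)[:3]])
for b in blobs(im,(0,130,50),(8,255,255),(0,0,640,480),60)[:3]:print(round(b[0]),np.round(b[1:3],1),b[3].round().tolist(),onz("wrist",b[1],b[2],30).round(1))
for b in blobs(im,(85,120,40),(100,255,255),(0,0,640,480),200)[:3]:print(round(b[0]),np.round(b[1:3],1),b[3].round().tolist(),onz("wrist",b[1],b[2],59).round(1))
E
```

```text
t: 2.1
ee_pos: [600.4, 273.6, 200.7]
orientation: [-2.472, -1.938, -0.001]
ft_force: [0.2, 1.0, -0.8]
width: 52.4
grasp_force: 0.0
t: 3.1
ee_pos: [598.9, 275.0, 200.7]
orientation: [2.902, 1.204, 0.0]
ft_force: [-0.6, -0.4, 0.7]
width: 52.8
grasp_force: 0.0
t 3.1 pos [598.9 275.  200.7] ori [2.902 1.204 0.   ] w 52.8 gf 0.0 f [-0.6 -0.4  0.7]
[[0.706, 0.708, 0.0], [0.708, -0.706, -0.0], [0.0, 0.0, -1.0]]
[[0.71, 0.68, 0.17, 645.13], [-0.71, 0.69, 0.17, 321.54], [-0.0, -0.24, 0.97, 362.46], [0.0, 0.0, 0.0, 1.0]] [[414.5, 0.0, 311.6], [0.0, 414.5, 242.2], [0.0, 0.0, 1.0]]
tab [(0.64, [278, 185, 322, 239])]
panel_grip [(0.79, [278, 177, 478, 332])]
tray [(0.91, [270, 168, 486, 350])]
640 [303.4 215.7] [[278.0, 196.0], [294.0, 185.0], [324.0, 230.0], [308.0, 240.0]] [596.7 283.4  30. ]
22582 [555.2  84.7] [[422.0, -0.0], [506.0, -70.0], [694.0, 154.0], [610.0, 224.0]] [788.6 228.7  59. ]
```

View pics/w1.png

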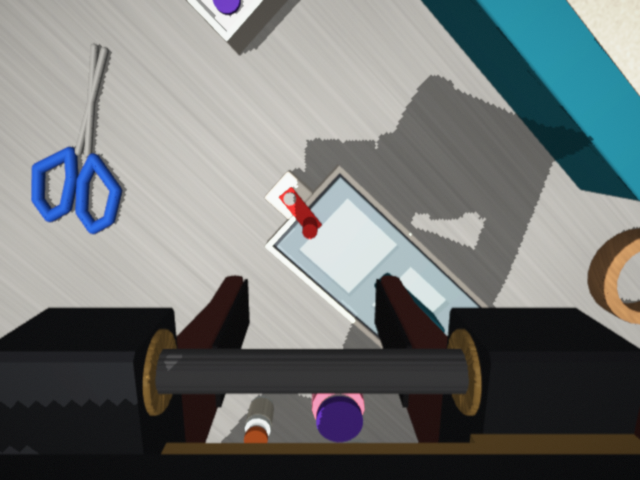

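The wrist view shows the tab with its peg top at about (310,231) and its pivot at (289,198). The tray's +y corners are at about (267,245) and (340,168).

```bash
python3 - <<'E'
from h import *
pt=onz("wrist",310,230,62);pv=onz("wrist",289,198,31)
print("peg",pt.round(1),"pivot",pv.round(1),"d",np.hypot(*(pt-pv)[:2]).round(1), "corners",onz("wrist",267,245,22).round(1),onz("wrist",340,168,22).round(1))
for x,y in((600,274),(597,300)):print(proj("wrist",(x,y,62)),proj("wrist",(x,y,31)))
E
```

```text
peg [597.2 276.   62. ] pivot [598.9 301.8  31. ] d 25.9 corners [555.7 286.5  22. ] [644.4 289.1  22. ]
[314.62745082 229.23566034] [314.43538334 221.11794406]
[286.66596708 207.49231465] [288.99248751 201.23937053]
```

```bash
python3 -m creep '[{"translation":[-4,0,40],"angular":[0,0,0],"jaw":0.45},{"translation":[-4,0,80],"angular":[0,0,0],"jaw":0.45},{"translation":[-4,0,120],"angular":[0,0,0],"jaw":0.45},{"translation":[-4,0,150],"angular":[0,0,0],"jaw":0.45},{"translation":[-4,0,165],"angular":[0,0,0],"jaw":0.45},{"translation":[-4,0,165],"angular":[0,0,0],"jaw":0.2},{"translation":[-4,0,165],"angular":[0,0,0],"jaw":0.2},{"translation":[-4,0,165],"angular":[0,0,0],"jaw":0.2}]'
python3 -m creep '[{"translation":[0,-5,0],"angular":[0,0,0],"jaw":0.2},{"translation":[0,-11,0],"angular":[0,0,0],"jaw":0.2},{"translation":[0,-17,0],"angular":[0,0,0],"jaw":0.2},{"translation":[0,-23,0],"angular":[0,0,0],"jaw":0.2},{"translation":[0,-29,0],"angular":[0,0,0],"jaw":0.2},{"translation":[0,-34,0],"angular":[0,0,0],"jaw":0.2},{"translation":[0,-38,0],"angular":[0,0,0],"jaw":0.2},{"translation":[0,-38,0],"angular":[0,0,0],"jaw":0.2}]'
python3 - <<'E'
from h import *
state();im=snap("side","s2.png")
cv2.imwrite("pics/s2z.png",cv2.cvtColor(cv2.resize(im[240:440,100:340],None,fx=2.5,fy=2.5),cv2.COLOR_RGB2BGR))
E
```

```text
t: 4.3
ee_pos: [597.0, 272.5, 37.1]
orientation: [-2.902, -1.203, -0.004]
ft_force: [-0.6, -0.9, -0.6]
width: 17.7
grasp_force: 0.0
t: 5.3
ee_pos: [569.4, 299.6, 36.0]
orientation: [-2.902, -1.203, -0.001]
ft_force: [1.5, -0.5, 0.2]
width: 17.5
grasp_force: 0.6
t 5.3 pos [569.4 299.6  36. ] ori [-2.902e+00 -1.203e+00 -1.000e-03] w 17.5 gf 0.6 f [ 1.5 -0.5  0.2]
```

View pics/s2z.png

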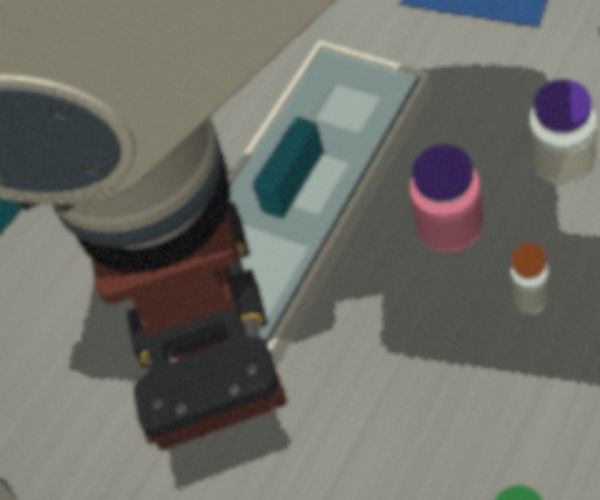

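```bash
python3 -m creep '[{"translation":[0,-1,0],"angular":[0,0,0],"jaw":0.2},{"translation":[0,-2,0],"angular":[0,0,0],"jaw":0.2},{"translation":[0,-3,0],"angular":[0,0,0],"jaw":0.2},{"translation":[0,-3,0],"angular":[0,0,0],"jaw":0.2},{"translation":[0,-3,0],"angular":[0,0,0],"jaw":0.2},{"translation":[0,-3,0],"angular":[0,0,0],"jaw":0.2},{"translation":[0,-3,0],"angular":[0,0,0],"jaw":0.2},{"translation":[0,-3,0],"angular":[0,0,0],"jaw":0.2}]'
python3 -m creep '[{"translation":[0,0,0],"angular":[0,0,0],"jaw":0.4},{"translation":[0,0,0],"angular":[0,0,0],"jaw":0.4},{"translation":[0,0,0],"angular":[0,0,0],"jaw":0.4},{"translation":[0,0,-20],"angular":[0,0,0],"jaw":0.4},{"translation":[0,0,-60],"angular":[0,0,0],"jaw":0.4},{"translation":[0,0,-110],"angular":[0,0,0],"jaw":0.4},{"translation":[0,0,-160],"angular":[0,0,0],"jaw":0.5},{"translation":[0,0,-160],"angular":[0,0,0],"jaw":0.5}]'
python3 - <<'E'
from h import *
state();im=snap("wrist","w3.png")
for b in blobs(im,(0,130,50),(8,255,255),(0,0,640,480),60)[:3]:print(round(b[0]),np.round(b[1:3],1),b[3].round().tolist(),onz("wrist",b[1],b[2],35).round(1))
cv2.imwrite("pics/w3z.png",cv2.cvtColor(im[150:350,200:640],cv2.COLOR_RGB2BGR))
E
```

```text
t: 6.35
ee_pos: [568.2, 301.2, 35.9]
orientation: [2.902, 1.203, 0.003]
ft_force: [5.8, -0.0, -1.4]
width: 17.6
grasp_force: 2.1
t: 7.35
ee_pos: [569.7, 302.5, 202.0]
orientation: [-2.901, -1.202, -0.015]
ft_force: [-0.2, 0.2, -0.1]
width: 43.9
grasp_force: 0.0
t 7.35 pos [569.7 302.5 202. ] ori [-2.901 -1.202 -0.015] w 43.9 gf 0.0 f [-0.2  0.2 -0.1]
819 [325.  210.5] [[300.0, 222.0], [337.0, 185.0], [352.0, 200.0], [315.0, 237.0]] [582.9 302.1  35. ]
```

View pics/w3z.png

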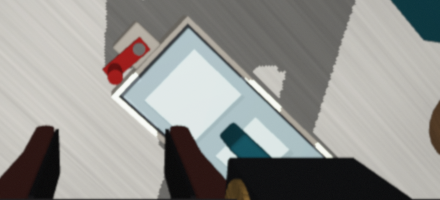

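The crop shows the tab now turned along the tray's end, with the peg at (314,223) and the pivot at (339,198).

```bash
python3 - <<'E'
from h import *
pt=onz("wrist",314,222.5,62);pv=onz("wrist",339,198,30);d=pt-pv
a=onz("wrist",312,246,22);b=onz("wrist",390,167.5,22);e=b-a
print(pt,pv,np.degrees(np.arctan2(d[1],d[0])),"corner",a,b,np.degrees(np.arctan2(e[1],e[0])))
print(totool([603.8-569.7,168-302.5,150-202]))
E
```

```text
[573.4406836  305.27634835  62.        ] [597.43336823 300.71565304  30.        ] 169.2372268597386 corner [552.60279006 286.4638419   22.        ] [643.33845102 288.23265009  22.        ] 1.116787026414886
[-71.31857111 119.0962651   51.8343617 ]
```

```bash
python3 -m creep '[{"translation":[-12,20,0],"angular":[0,0,-0.14],"jaw":0.6},{"translation":[-24,40,0],"angular":[0,0,-0.28],"jaw":0.6},{"translation":[-36,60,5],"angular":[0,0,-0.42],"jaw":0.6},{"translation":[-48,80,12],"angular":[0,0,-0.56],"jaw":0.6},{"translation":[-60,100,20],"angular":[0,0,-0.7],"jaw":0.6},{"translation":[-71,119,30],"angular":[0,0,-0.83],"jaw":0.6},{"translation":[-71,119,30],"angular":[0,0,-0.83],"jaw":0.6},{"translation":[-71,119,30],"angular":[0,0,-0.83],"jaw":0.6}]'
python3 - <<'E'
from h import *
s=state();print(R.from_rotvec(s["orientation"]).as_matrix().round(3).tolist());im=snap("wrist","w4.png")
for b in blobs(im,(80,100,30),(100,255,255),(150,100,500,420),100)[:3]:
    print(round(b[0]),np.round(b[1:3],1),b[3].round().tolist(),onz("wrist",b[1],b[2],59).round(1))
    print([onz("wrist",*p,59).round(1).tolist() for p in b[3]])
E
```

```text
t: 8.4
ee_pos: [600.6, 167.2, 165.4]
orientation: [-2.173, -2.267, 0.001]
ft_force: [0.2, -0.2, 0.4]
width: 52.7
grasp_force: 0.0
t 8.4 pos [600.6 167.2 165.4] ori [-2.173e+00 -2.267e+00  1.000e-03] w 52.7 gf 0.0 f [ 0.2 -0.2  0.4]
[[-0.042, 0.999, -0.001], [0.999, 0.042, 0.0], [0.0, -0.001, -1.0]]
2142 [319.9 233.4] [[307.0, 189.0], [333.0, 189.0], [333.0, 279.0], [307.0, 279.0]] [605.2 172.7  59. ]
[[595.5, 201.7, 59.0], [612.3, 202.4, 59.0], [615.7, 141.2, 59.0], [598.0, 140.4, 59.0]]
```

View pics/w4.png

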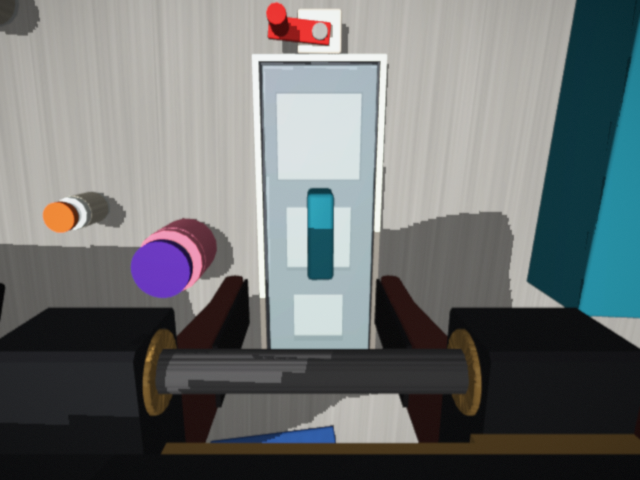

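The teal bar is upright in the view at (320,233), which puts its centre at about (605,171). The tab is well aside. Next I'll descend, grip and lift.

```bash
python3 -m creep '[{"translation":[3,5,40],"angular":[0,0,0],"jaw":0.6},{"translation":[3.4,5,80],"angular":[0,0,0],"jaw":0.6},{"translation":[3.4,5,115],"angular":[0,0,0],"jaw":0.6},{"translation":[3.4,5,135],"angular":[0,0,0],"jaw":0.6},{"translation":[3.4,5,135],"angular":[0,0,0],"jaw":0.3},{"translation":[3.4,5,135],"angular":[0,0,0],"jaw":0},{"translation":[3.4,5,135],"angular":[0,0,0],"jaw":0},{"translation":[3.4,5,135],"angular":[0,0,0],"jaw":0}]'
python3 -m creep '[{"translation":[0,0,0],"angular":[0,0,0],"jaw":0},{"translation":[0,0,-3],"angular":[0,0,0],"jaw":0},{"translation":[0,0,-8],"angular":[0,0,0],"jaw":0},{"translation":[0,0,-16],"angular":[0,0,0],"jaw":0},{"translation":[0,0,-28],"angular":[0,0,0],"jaw":0},{"translation":[0,0,-40],"angular":[0,0,0],"jaw":0},{"translation":[0,0,-50],"angular":[0,0,0],"jaw":0},{"translation":[0,0,-55],"angular":[0,0,0],"jaw":0}]'
python3 - <<'E'
from h import *
s=state();M=R.from_rotvec(s["orientation"]).as_matrix();print(M.round(3).tolist())
print("to mat", totool([595.2-s["ee_pos"][0],-160.2-s["ee_pos"][1],0]))
E
```

```text
t: 9.45
ee_pos: [606.6, 170.5, 31.9]
orientation: [2.171, 2.27, 0.002]
ft_force: [1.4, 0.3, 4.7]
width: 17.8
grasp_force: 30.0
t: 10.45
ee_pos: [606.3, 170.5, 86.8]
orientation: [2.17, 2.27, 0.002]
ft_force: [-0.9, 0.4, -2.4]
width: 18.0
grasp_force: 30.0
t 10.45 pos [606.3 170.5  86.8] ori [2.17e+00 2.27e+00 2.00e-03] w 18.0 gf 30.0 f [-0.9  0.4 -2.4]
[[-0.045, 0.999, 0.001], [0.999, 0.045, 0.0], [0.0, 0.001, -1.0]]
to mat [-3.29837757e+02 -2.60229374e+01 -1.09639513e-01]
```

```bash
python3 -m creep '[{"translation":[-20,-2,0],"angular":[0,0,0],"jaw":0},{"translation":[-60,-5,0],"angular":[0,0,-0.02],"jaw":0},{"translation":[-110,-9,0],"angular":[0,0,-0.05],"jaw":0},{"translation":[-165,-13,0],"angular":[0,0,-0.08],"jaw":0},{"translation":[-220,-17,0],"angular":[0,0,-0.11],"jaw":0},{"translation":[-270,-21,0],"angular":[0,0,-0.13],"jaw":0},{"translation":[-310,-24,0],"angular":[0,0,-0.143],"jaw":0},{"translation":[-330,-26,0],"angular":[0,0,-0.143],"jaw":0}]'
python3 -m creep '[{"translation":[0,0,10],"angular":[0,0,0],"jaw":0},{"translation":[0,0,20],"angular":[0,0,0],"jaw":0},{"translation":[0,0,30],"angular":[0,0,0],"jaw":0},{"translation":[0,0,36],"angular":[0,0,0],"jaw":0},{"translation":[0,0,40],"angular":[0,0,0],"jaw":0},{"translation":[0,0,40],"angular":[0,0,0],"jaw":0},{"translation":[0,0,40],"angular":[0,0,0],"jaw":0},{"translation":[0,0,40],"angular":[0,0,0],"jaw":0}]'
python3 - <<'E'
from h import *
s=state();print(R.from_rotvec(s["orientation"]).as_matrix().round(3).tolist());snap("wrist","w5.png")
# predicted mat corners in wrist picture
c,a=np.array([595.2,-160.2]),0.189
for sx,sy in((-1,1),(1,1)):
    p=c+R.from_euler("z",a).as_matrix()[:2,:2]@[sx*57.5,sy*132.5];print(p,proj("wrist",[*p,4]))
E
```

```text
t: 11.45
ee_pos: [593.7, -163.3, 85.2]
orientation: [-2.006, -2.417, 0.001]
ft_force: [0.7, 0.1, -1.7]
width: 17.6
grasp_force: 30.0
t: 12.45
ee_pos: [595.1, -160.6, 46.0]
orientation: [2.003, 2.42, 0.0]
ft_force: [-0.1, 0.3, -1.5]
width: 17.9
grasp_force: 30.0
t 12.45 pos [ 595.1 -160.6   46. ] ori [2.003 2.42  0.   ] w 17.9 gf 30.0 f [-0.1  0.3 -1.5]
[[-0.187, 0.982, 0.001], [0.982, 0.187, -0.0], [-0.0, 0.001, -1.0]]
[513.8302498 -40.8623959] [182.14354398 -18.30628145]
[626.78239914 -19.25656431] [444.70130804 -18.82388446]
```

View pics/w5.png

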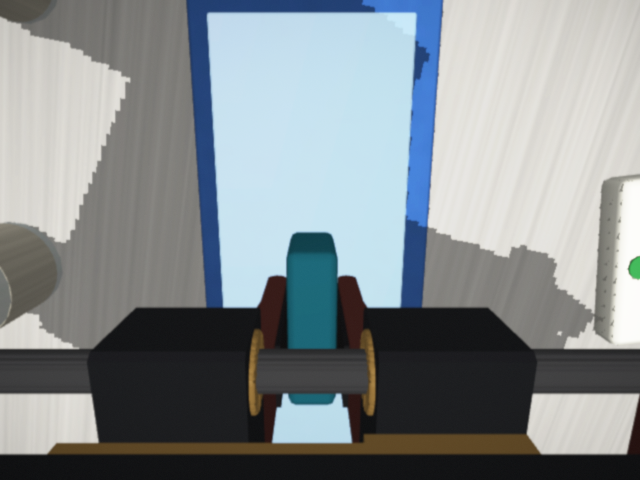

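The plate is held over the mat. At row 150 its edges are at columns 214.5 and 409, and the mat's edges are at 197 and 432.

```bash
python3 - <<'E'
from h import *
s=state();M=R.from_rotvec(s["orientation"]).as_matrix();p0=np.array(s["ee_pos"])
f=lambda u,v,z:(M.T@(onz("wrist",u,v,z)-p0)).round(1)
zt=18+5+46-31.9
for row,us in((150,(214.5,409,197,432)),(290,(221.3,402.6,206,423))):
    print([f(us[k],row,zt if k<2 else 4) for k in range(4)])
print("plate end",f(311,12,zt))
E
```

```text
t 12.5 pos [ 595.  -160.6   46. ] ori [2.003 2.42  0.   ] w 18.2 gf 30.0 f [-0.3  1.  -1.8]
[array([ 61.6, -39.6,   8.9]), array([61.5, 38.5,  8.9]), array([ 60.7, -55.7,  42. ]), array([60.7, 57.1, 42. ])]
[array([  1.8, -40.1,   8.9]), array([ 1.9, 39.1,  8.9]), array([-10.6, -55.8,  42. ]), array([-10.5,  57.4,  42. ])]
plate end [111.8  -0.8   8.9]
```

```bash
python3 -m creep '[{"translation":[1,1.2,6],"angular":[0,0,0],"jaw":0},{"translation":[1,1.2,13],"angular":[0,0,0],"jaw":0},{"translation":[1,1.2,19],"angular":[0,0,0],"jaw":0},{"translation":[1,1.2,23],"angular":[0,0,0],"jaw":0},{"translation":[1,1.2,26],"angular":[0,0,0],"jaw":0},{"translation":[1,1.2,27.5],"angular":[0,0,0],"jaw":0},{"translation":[1,1.2,28],"angular":[0,0,0],"jaw":0},{"translation":[1,1.2,28],"angular":[0,0,0],"jaw":0}]'
python3 -m creep '[{"translation":[0,0,0],"angular":[0,0,0],"jaw":0.1},{"translation":[0,0,0],"angular":[0,0,0],"jaw":0.3},{"translation":[0,0,0],"angular":[0,0,0],"jaw":0.45},{"translation":[0,0,0],"angular":[0,0,0],"jaw":0.5},{"translation":[0,0,-15],"angular":[0,0,0],"jaw":0.5},{"translation":[0,0,-50],"angular":[0,0,0],"jaw":0.5},{"translation":[0,0,-100],"angular":[0,0,0],"jaw":0.5},{"translation":[0,0,-130],"angular":[0,0,0],"jaw":0.5}]'
python3 - <<'E'
from h import *
s=state();print("to S",totool([382.2-s["ee_pos"][0],-316-s["ee_pos"][1],0]))
E
```

```text
t: 13.5
ee_pos: [595.9, -159.3, 17.9]
orientation: [2.003, 2.42, 0.0]
ft_force: [-0.3, -0.0, -0.7]
width: 17.9
grasp_force: 30.0
t: 14.5
ee_pos: [596.9, -159.5, 151.3]
orientation: [2.001, 2.418, 0.002]
ft_force: [0.3, -0.5, -1.5]
width: 43.9
grasp_force: 0.0
t 14.5 pos [ 596.9 -159.5  151.3] ori [2.001e+00 2.418e+00 2.000e-03] w 43.9 gf 0.0 f [ 0.3 -0.5 -1.5]
to S [-113.57183937 -240.11271173   -0.58275932]
```

```bash
python3 -m creep '[{"translation":[-10,-25,0],"angular":[0,0,0.18],"jaw":0.5},{"translation":[-28,-60,0],"angular":[0,0,0.36],"jaw":0.5},{"translation":[-45,-95,0],"angular":[0,0,0.54],"jaw":0.5},{"translation":[-62,-130,0],"angular":[0,0,0.72],"jaw":0.5},{"translation":[-79,-165,0],"angular":[0,0,0.9],"jaw":0.5},{"translation":[-96,-200,0],"angular":[0,0,1.08],"jaw":0.5},{"translation":[-108,-228,0],"angular":[0,0,1.26],"jaw":0.5},{"translation":[-113.5,-240,0],"angular":[0,0,1.44],"jaw":0.5}]'
python3 -m creep '[{"translation":[0,0,0],"angular":[0,0,0.15],"jaw":0.5},{"translation":[0,0,0],"angular":[0,0,0.273],"jaw":0.5},{"translation":[0,0,0],"angular":[0,0,0.273],"jaw":0.5},{"translation":[0,0,0],"angular":[0,0,0.273],"jaw":0.5},{"translation":[0,0,0],"angular":[0,0,0.273],"jaw":0.5},{"translation":[0,0,0],"angular":[0,0,0.273],"jaw":0.5},{"translation":[0,0,0],"angular":[0,0,0.273],"jaw":0.5},{"translation":[0,0,0],"angular":[0,0,0.273],"jaw":0.5}]'
python3 - <<'E'
from h import *
s=state();print(R.from_rotvec(s["orientation"]).as_matrix().round(3).tolist());im=snap("wrist","w6.png")
print([(round(d["score"],2),np.round(d["rect"]).tolist()) for d in ctrl.look_for("wrist","purple_s_mid")[:3]])
for b in blobs(im,(115,90,40),(150,255,255),(150,60,500,420),100)[:3]:
    p=onz("wrist",b[1],b[2],50);print(round(b[0]),np.round(b[1:3],1),p.round(1),totool(p-s["ee_pos"]).round(1))
t=snap("top","t6.png")
cv2.imwrite("pics/c6.png",cv2.cvtColor(np.vstack([im[:300,:640],cv2.resize(t[150:250,150:470],(640,200),interpolation=cv2.INTER_CUBIC)]),cv2.COLOR_RGB2BGR))
E
```

```text
t: 15.5
ee_pos: [380.1, -316.5, 148.7]
orientation: [3.103, 0.487, 0.001]
ft_force: [0.5, -0.1, 0.7]
width: 44.0
grasp_force: 0.0
t: 16.5
ee_pos: [381.2, -315.6, 147.6]
orientation: [-3.141, -0.072, 0.0]
ft_force: [0.6, -0.2, 1.2]
width: 43.8
grasp_force: 0.0
t 16.5 pos [ 381.2 -315.6  147.6] ori [-3.141 -0.072  0.   ] w 43.8 gf 0.0 f [ 0.6 -0.2  1.2]
[[0.999, 0.046, -0.0], [0.046, -0.999, 0.0], [-0.0, -0.0, -1.0]]
[(0.77, [296.0, 209.0, 331.0, 262.0])]
724 [314.1 241.7] [ 381.7 -316.9   50. ] [ 0.4  1.4 97.6]
```

View pics/c6.png

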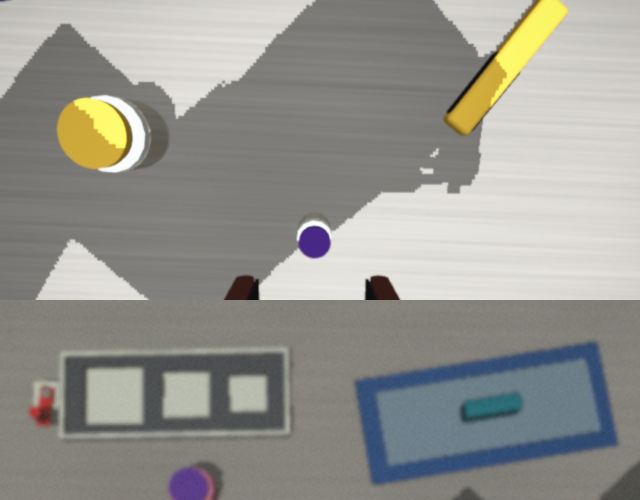

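The upper half shows the small vial centred between the fingers at (314,242). The lower half, a top-camera crop, shows the plate flat and centred on the mat, with the pockets uncovered. I'll grip S high, with the TCP 14 mm above its foot, so the fingers stay above the insert when I place it.

```bash
python3 -m creep '[{"translation":[0.5,1.4,40],"angular":[0,0,0],"jaw":0.5},{"translation":[0.5,1.4,80],"angular":[0,0,0],"jaw":0.5},{"translation":[0.5,1.4,115],"angular":[0,0,0],"jaw":0.5},{"translation":[0.5,1.4,133.5],"angular":[0,0,0],"jaw":0.5},{"translation":[0.5,1.4,133.5],"angular":[0,0,0],"jaw":0.5},{"translation":[0.5,1.4,133.5],"angular":[0,0,0],"jaw":0.2},{"translation":[0.5,1.4,133.5],"angular":[0,0,0],"jaw":0.1},{"translation":[0.5,1.4,133.5],"angular":[0,0,0],"jaw":0.1}]'
python3 -m creep '[{"translation":[0,0,0],"angular":[0,0,0],"jaw":0.1},{"translation":[0,0,-4],"angular":[0,0,0],"jaw":0.1},{"translation":[0,0,-14],"angular":[0,0,0],"jaw":0.1},{"translation":[0,0,-30],"angular":[0,0,0],"jaw":0.1},{"translation":[0,0,-50],"angular":[0,0,0],"jaw":0.1},{"translation":[0,0,-70],"angular":[0,0,0],"jaw":0.1},{"translation":[0,0,-86],"angular":[0,0,0],"jaw":0.1},{"translation":[0,0,-90],"angular":[0,0,0],"jaw":0.1}]'
python3 - <<'E'
from h import *
s=state()
t=cv2.cvtColor(cv2.imread("pics/t6.png"),cv2.COLOR_BGR2RGB)
pk=sorted([b for b in blobs(t,(0,0,120),(180,70,255),(184,178,290,214),80)],key=lambda b:b[1])
P=[]
for b in pk:
    p=onz("top",b[1],b[2],9);P.append(p);print(round(b[0]),np.round(b[1:3],1),p.round(1))
E
```

```text
t: 17.65
ee_pos: [382.4, -317.5, 15.1]
orientation: [3.14, 0.072, 0.002]
ft_force: [-0.7, -0.1, 4.1]
width: 23.9
grasp_force: 30.0
t: 18.65
ee_pos: [382.4, -317.5, 105.7]
orientation: [3.139, 0.072, 0.003]
ft_force: [0.1, -0.1, -0.4]
width: 23.4
grasp_force: 30.0
t 18.65 pos [ 382.4 -317.5  105.7] ori [3.139e+00 7.200e-02 3.000e-03] w 23.4 gf 30.0 f [ 0.1 -0.1 -0.4]
754 [207.  197.5] [602.9 233.9   9. ]
494 [242.7 197.1] [605.7 158.2   9. ]
314 [273.7 196.4] [608.8  92.5   9. ]
```

```bash
python3 -m creep '[{"translation":[12,-20,0],"angular":[0,0,0],"jaw":0.1},{"translation":[38,-62,0],"angular":[0,0,0],"jaw":0.1},{"translation":[68,-111,0],"angular":[0,0,0],"jaw":0.1},{"translation":[98,-160,0],"angular":[0,0,0],"jaw":0.1},{"translation":[128,-209,0],"angular":[0,0,0],"jaw":0.1},{"translation":[158,-258,0],"angular":[0,0,0],"jaw":0.1},{"translation":[188,-306,0],"angular":[0,0,0],"jaw":0.1},{"translation":[214,-349,0],"angular":[0,0,0],"jaw":0.1}]'
python3 -m creep '[{"translation":[20,-33,0],"angular":[0,0,0],"jaw":0.1},{"translation":[28,-46,0],"angular":[0,0,0],"jaw":0.1},{"translation":[31,-50,0],"angular":[0,0,0],"jaw":0.1},{"translation":[31,-50,10],"angular":[0,0,0],"jaw":0.1},{"translation":[31,-50,25],"angular":[0,0,0],"jaw":0.1},{"translation":[31,-50,35],"angular":[0,0,0],"jaw":0.1},{"translation":[31,-50,40],"angular":[0,0,0],"jaw":0.1},{"translation":[31,-50,40],"angular":[0,0,0],"jaw":0.1}]'
python3 - <<'E'
from h import *
s=state();print(totool(np.array([608.6,92.5,23.1])-s["ee_pos"]))
snap("wrist","w7.png");snap("side","s7.png")
a=cv2.imread("pics/w7.png")[60:420];b=cv2.resize(cv2.imread("pics/s7.png")[230:410,130:410],(358,230))
c=np.zeros((590,640,3),np.uint8);c[:360]=a;c[360:,:358]=b;cv2.imwrite("pics/c7.png",c)
E
```

```text
t: 19.65
ee_pos: [580.1, 43.4, 103.7]
orientation: [3.141, 0.073, -0.001]
ft_force: [0.7, 0.4, 0.2]
width: 23.4
grasp_force: 30.0
t: 20.65
ee_pos: [608.0, 92.6, 63.6]
orientation: [3.141, 0.071, -0.002]
ft_force: [0.3, 0.3, -1.0]
width: 23.5
grasp_force: 30.0
t 20.65 pos [608.   92.6  63.6] ori [ 3.141e+00  7.100e-02 -2.000e-03] w 23.5 gf 30.0 f [ 0.3  0.3 -1. ]
[ 0.6790601   0.07778034 40.50847251]
```

View pics/c7.png

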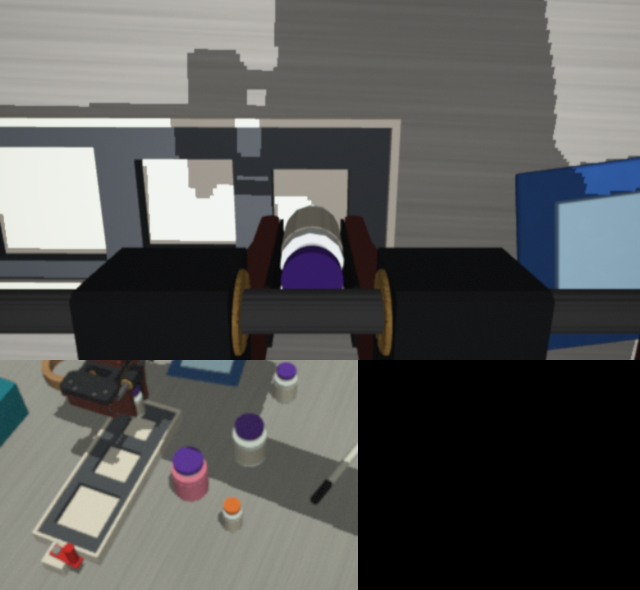

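The small pocket spans columns 273 to 349 with its far edge at row 229 (full image), and the held vial is at column 312. I'll check the far edge numerically, then lower.

```bash
python3 - <<'E'
from h import *
s=state()
for z in(8,18):print(z,[totool(onz("wrist",u,v,z)-s["ee_pos"]).round(1) for u,v in((273,229),(349,229),(330,180))])
E
python3 -m creep '[{"translation":[0.5,0,8],"angular":[0,0,0],"jaw":0.1},{"translation":[0.5,0,16],"angular":[0,0,0],"jaw":0.1},{"translation":[0.5,0,24],"angular":[0,0,0],"jaw":0.1},{"translation":[0.5,0,30],"angular":[0,0,0],"jaw":0.1},{"translation":[0.5,0,34],"angular":[0,0,0],"jaw":0.1},{"translation":[0.5,0,37],"angular":[0,0,0],"jaw":0.1},{"translation":[0.5,0,38.5],"angular":[0,0,0],"jaw":0.1},{"translation":[0.5,0,39],"angular":[0,0,0],"jaw":0.1}]'
```

```text
t 20.75 pos [608.5  92.8  64.3] ori [-3.141 -0.072 -0.   ] w 23.4 gf 30.0 f [-0.5  0.8 -0.6]
8 [array([ 17.8, -21. ,  56.4]), array([17.9, 19.9, 56.4]), array([44.1,  9.4, 56.4])]
18 [array([ 20. , -20. ,  46.4]), array([20. , 19. , 46.4]), array([45. ,  9. , 46.4])]
t: 21.75
ee_pos: [608.9, 92.9, 25.2]
orientation: [-3.141, -0.072, -0.0]
ft_force: [0.2, -0.5, -0.1]
width: 23.5
grasp_force: 30.0
```

```bash
python3 -m creep '[{"translation":[0,0,0.5],"angular":[0,0,0],"jaw":0.1},{"translation":[0,0,1],"angular":[0,0,0],"jaw":0.1},{"translation":[0,0,1.4],"angular":[0,0,0],"jaw":0.1},{"translation":[0,0,1.7],"angular":[0,0,0],"jaw":0.1},{"translation":[0,0,1.9],"angular":[0,0,0],"jaw":0.1},{"translation":[0,0,1.9],"angular":[0,0,0],"jaw":0.1},{"translation":[0,0,1.9],"angular":[0,0,0],"jaw":0.1},{"translation":[0,0,1.9],"angular":[0,0,0],"jaw":0.1}]'
```

```text
t: 22.75
ee_pos: [608.8, 92.8, 23.3]
orientation: [3.141, 0.072, 0.0]
ft_force: [-0.2, 0.9, -0.4]
width: 23.0
grasp_force: 30.0
```

```bash
python3 -m creep '[{"translation":[0,0,0.2],"angular":[0,0,0],"jaw":0.1},{"translation":[0,0,0.4],"angular":[0,0,0],"jaw":0.1},{"translation":[0,0,0.6],"angular":[0,0,0],"jaw":0.1},{"translation":[0,0,0.8],"angular":[0,0,0],"jaw":0.1},{"translation":[0,0,0.8],"angular":[0,0,0],"jaw":0.1},{"translation":[0,0,0.8],"angular":[0,0,0],"jaw":0.1},{"translation":[0,0,0.8],"angular":[0,0,0],"jaw":0.1},{"translation":[0,0,0.8],"angular":[0,0,0],"jaw":0.1}]'
```

```text
t: 23.75
ee_pos: [608.9, 92.8, 23.1]
orientation: [3.141, 0.072, 0.0]
ft_force: [-2.4, -0.9, 6.3]
width: 23.2
grasp_force: 30.0
```

```bash
python3 -m creep '[{"translation":[0,0,0],"angular":[0,0,0],"jaw":0.28},{"translation":[0,0,0],"angular":[0,0,0],"jaw":0.33},{"translation":[0,0,0],"angular":[0,0,0],"jaw":0.4},{"translation":[0,0,0],"angular":[0,0,0],"jaw":0.42},{"translation":[0,0,-20],"angular":[0,0,0],"jaw":0.42},{"translation":[0,0,-60],"angular":[0,0,0],"jaw":0.42},{"translation":[0,0,-105],"angular":[0,0,0],"jaw":0.42},{"translation":[0,0,-130],"angular":[0,0,0],"jaw":0.42}]'
python3 -m creep '[{"translation":[-35,28,0],"angular":[0,0,0],"jaw":0.6},{"translation":[-70,56,0],"angular":[0,0,0],"jaw":0.6},{"translation":[-105,84,0],"angular":[0,0,0],"jaw":0.6},{"translation":[-140,112,0],"angular":[0,0,0],"jaw":0.6},{"translation":[-165,132,0],"angular":[0,0,0],"jaw":0.6},{"translation":[-173,138,0],"angular":[0,0,0],"jaw":0.6},{"translation":[-173,138,0],"angular":[0,0,0],"jaw":0.6},{"translation":[-173,138,0],"angular":[0,0,0],"jaw":0.6}]'
python3 - <<'E'
from h import *
s=state();im=snap("wrist","w8.png")
print([(round(d["score"],2),np.round(d["rect"]).tolist()) for d in ctrl.look_for("wrist","purple_m_mid")[:3]])
for b in blobs(im,(115,90,40),(150,255,255),(100,0,540,420),100)[:3]:
    p=onz("wrist",b[1],b[2],58);print(round(b[0]),np.round(b[1:3],1),p.round(1),totool(p-s["ee_pos"]).round(1))
E
```

```text
t: 24.75
ee_pos: [610.1, 93.0, 156.5]
orientation: [-3.14, -0.072, -0.007]
ft_force: [0.9, -0.1, -0.6]
width: 36.9
grasp_force: 0.0
t: 25.75
ee_pos: [443.5, -52.6, 152.9]
orientation: [3.141, 0.073, 0.002]
ft_force: [-0.0, 0.3, 0.8]
width: 52.6
grasp_force: 0.0
t 25.75 pos [443.5 -52.6 152.9] ori [3.141e+00 7.300e-02 2.000e-03] w 52.6 gf 0.0 f [-0.   0.3  0.8]
[(0.63, [293.0, 207.0, 339.0, 266.0])]
2874 [126.  227.1] [448.4  65.5  58. ] [  10.4 -117.7   94.9]
1474 [313.2 245.6] [441.9 -53.3  58. ] [-1.7  0.7 94.9]
```

View pics/w8.png

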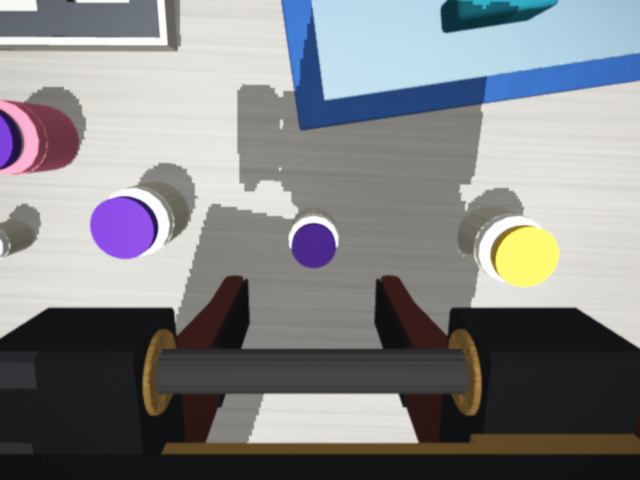

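M is centred between the fingers at (313,246), with L to its left at (126,227). Next I'll grip M and lift it.

```bash
python3 -m creep '[{"translation":[-1.5,0.7,40],"angular":[0,0,0],"jaw":0.6},{"translation":[-1.5,0.7,80],"angular":[0,0,0],"jaw":0.6},{"translation":[-1.5,0.7,115],"angular":[0,0,0],"jaw":0.6},{"translation":[-1.5,0.7,138],"angular":[0,0,0],"jaw":0.6},{"translation":[-1.5,0.7,138],"angular":[0,0,0],"jaw":0.6},{"translation":[-1.5,0.7,138],"angular":[0,0,0],"jaw":0.3},{"translation":[-1.5,0.7,138],"angular":[0,0,0],"jaw":0.2},{"translation":[-1.5,0.7,138],"angular":[0,0,0],"jaw":0.2}]'
python3 -m creep '[{"translation":[0,0,0],"angular":[0,0,0],"jaw":0.2},{"translation":[0,0,-4],"angular":[0,0,0],"jaw":0.2},{"translation":[0,0,-14],"angular":[0,0,0],"jaw":0.2},{"translation":[0,0,-30],"angular":[0,0,0],"jaw":0.2},{"translation":[0,0,-50],"angular":[0,0,0],"jaw":0.2},{"translation":[0,0,-70],"angular":[0,0,0],"jaw":0.2},{"translation":[0,0,-86],"angular":[0,0,0],"jaw":0.2},{"translation":[0,0,-90],"angular":[0,0,0],"jaw":0.2}]'
python3 - <<'E'
from h import *
s=state();print("to M",totool(np.array([606.1,158.2,0])-s["ee_pos"]))
E
```

```text
t: 26.85
ee_pos: [441.7, -53.8, 15.4]
orientation: [3.14, 0.072, 0.003]
ft_force: [0.1, 1.2, 4.8]
width: 33.5
grasp_force: 30.0
t: 27.85
ee_pos: [441.4, -53.8, 105.8]
orientation: [3.14, 0.072, 0.003]
ft_force: [0.4, 0.2, -0.7]
width: 33.5
grasp_force: 30.0
t 27.85 pos [441.4 -53.8 105.8] ori [3.14e+00 7.20e-02 3.00e-03] w 33.5 gf 30.0 f [ 0.4  0.2 -0.7]
to M [ 174.04767399 -204.30248226  106.04297952]
```

```bash
python3 -m creep '[{"translation":[10,-12,0],"angular":[0,0,0],"jaw":0.2},{"translation":[32,-38,0],"angular":[0,0,0],"jaw":0.2},{"translation":[62,-73,0],"angular":[0,0,0],"jaw":0.2},{"translation":[94,-110,0],"angular":[0,0,0],"jaw":0.2},{"translation":[124,-146,0],"angular":[0,0,0],"jaw":0.2},{"translation":[150,-176,0],"angular":[0,0,0],"jaw":0.2},{"translation":[167,-196,0],"angular":[0,0,0],"jaw":0.2},{"translation":[174,-204.3,0],"angular":[0,0,0],"jaw":0.2}]'
python3 -m creep '[{"translation":[0,0,0],"angular":[0,0,0],"jaw":0.2},{"translation":[0,0,8],"angular":[0,0,0],"jaw":0.2},{"translation":[0,0,20],"angular":[0,0,0],"jaw":0.2},{"translation":[0,0,32],"angular":[0,0,0],"jaw":0.2},{"translation":[0,0,40],"angular":[0,0,0],"jaw":0.2},{"translation":[0,0,45],"angular":[0,0,0],"jaw":0.2},{"translation":[0,0,45],"angular":[0,0,0],"jaw":0.2},{"translation":[0,0,45],"angular":[0,0,0],"jaw":0.2}]'
python3 - <<'E'
from h import *
s=state();print(totool(np.array([606.1,158.2,23.4])-s["ee_pos"]));snap("wrist","w9.png")
E
```

```text
t: 28.85
ee_pos: [605.6, 160.3, 103.3]
orientation: [3.141, 0.074, -0.002]
ft_force: [-0.0, -0.1, -0.6]
width: 33.7
grasp_force: 30.0
t: 29.85
ee_pos: [605.6, 158.4, 59.8]
orientation: [-3.141, -0.072, -0.001]
ft_force: [-0.1, 0.2, -1.1]
width: 33.5
grasp_force: 30.0
t 29.85 pos [605.6 158.4  59.8] ori [-3.141e+00 -7.200e-02 -1.000e-03] w 33.5 gf 30.0 f [-0.1  0.2 -1.1]
[ 0.49605435  0.24149671 36.36160804]
```

View pics/w9.png

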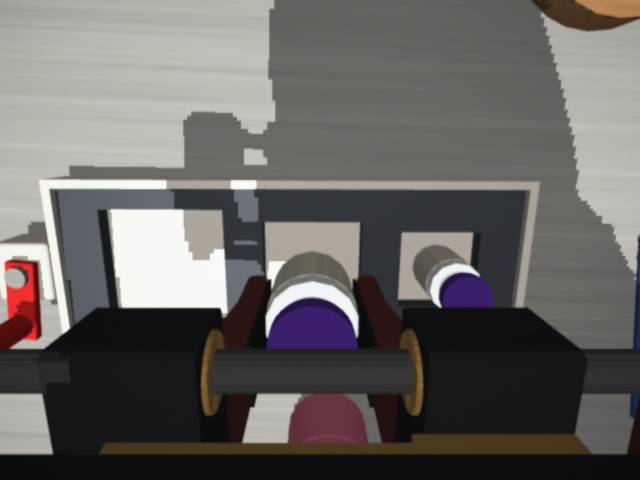

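S stands upright in its pocket (about (450,275)). The medium pocket spans columns 264 to 361, centred on the held vial at 312. I'll lower M.

```bash
python3 -m creep '[{"translation":[0.3,0,7],"angular":[0,0,0],"jaw":0.2},{"translation":[0.3,0,14],"angular":[0,0,0],"jaw":0.2},{"translation":[0.3,0,21],"angular":[0,0,0],"jaw":0.2},{"translation":[0.3,0,27],"angular":[0,0,0],"jaw":0.2},{"translation":[0.3,0,31],"angular":[0,0,0],"jaw":0.2},{"translation":[0.3,0,33.5],"angular":[0,0,0],"jaw":0.2},{"translation":[0.3,0,35],"angular":[0,0,0],"jaw":0.2},{"translation":[0.3,0,35],"angular":[0,0,0],"jaw":0.2}]'
python3 -m creep '[{"translation":[0,0,0.3],"angular":[0,0,0],"jaw":0.2},{"translation":[0,0,0.6],"angular":[0,0,0],"jaw":0.2},{"translation":[0,0,0.9],"angular":[0,0,0],"jaw":0.2},{"translation":[0,0,1.1],"angular":[0,0,0],"jaw":0.2},{"translation":[0,0,1.3],"angular":[0,0,0],"jaw":0.2},{"translation":[0,0,1.3],"angular":[0,0,0],"jaw":0.2},{"translation":[0,0,1.3],"angular":[0,0,0],"jaw":0.2},{"translation":[0,0,1.3],"angular":[0,0,0],"jaw":0.2}]'
```

```text
t: 30.9
ee_pos: [605.6, 158.4, 24.5]
orientation: [-3.141, -0.072, -0.0]
ft_force: [-1.0, -0.9, -0.2]
width: 33.9
grasp_force: 30.0
t: 31.9
ee_pos: [605.6, 158.4, 23.5]
orientation: [-3.141, -0.072, -0.0]
ft_force: [-1.9, -0.4, 5.6]
width: 34.0
grasp_force: 30.0
```

```bash
python3 -m creep '[{"translation":[0,0,0],"angular":[0,0,0],"jaw":0.4},{"translation":[0,0,0],"angular":[0,0,0],"jaw":0.46},{"translation":[0,0,0],"angular":[0,0,0],"jaw":0.5},{"translation":[0,0,0],"angular":[0,0,0],"jaw":0.5},{"translation":[0,0,-20],"angular":[0,0,0],"jaw":0.5},{"translation":[0,0,-60],"angular":[0,0,0],"jaw":0.5},{"translation":[0,0,-105],"angular":[0,0,0],"jaw":0.5},{"translation":[0,0,-140],"angular":[0,0,0],"jaw":0.5}]'
python3 -m creep '[{"translation":[-32,17,0],"angular":[0,0,0],"jaw":0.75},{"translation":[-65,34,0],"angular":[0,0,0],"jaw":0.75},{"translation":[-98,52,0],"angular":[0,0,0],"jaw":0.75},{"translation":[-130,69,0],"angular":[0,0,0],"jaw":0.75},{"translation":[-152,81,0],"angular":[0,0,0],"jaw":0.75},{"translation":[-160,85.5,0],"angular":[0,0,0],"jaw":0.75},{"translation":[-160,85.5,0],"angular":[0,0,0],"jaw":0.75},{"translation":[-160,85.5,0],"angular":[0,0,0],"jaw":0.75}]'
python3 - <<'E'
from h import *
s=state();im=snap("wrist","w10.png")
print([(round(d["score"],2),np.round(d["rect"]).tolist()) for d in ctrl.look_for("wrist","purple_l_mid")[:3]])
for b in blobs(im,(115,90,40),(150,255,255),(80,0,540,420),100)[:4]:
    p=onz("wrist",b[1],b[2],66);print(round(b[0]),np.round(b[1:3],1),p.round(1),totool(p-s["ee_pos"]).round(1))
E
```

```text
t: 32.9
ee_pos: [606.2, 158.5, 166.6]
orientation: [-3.14, -0.072, -0.004]
ft_force: [0.4, -0.4, 0.0]
width: 43.6
grasp_force: 0.0
t: 33.9
ee_pos: [450.9, 66.0, 163.6]
orientation: [-3.141, -0.072, -0.002]
ft_force: [-0.2, 1.1, 0.1]
width: 66.1
grasp_force: 0.0
t 33.9 pos [450.9  66.  163.6] ori [-3.141e+00 -7.200e-02 -2.000e-03] w 66.1 gf 0.0 f [-0.2  1.1  0.1]
[(0.86, [282.0, 196.0, 349.0, 274.0]), (0.55, [156.0, 120.0, 245.0, 192.0])]
3166 [188.7 158.3] [500.3 144.   66. ] [ 52.9 -75.6  97.7]
2668 [313.5 243.6] [449.9  65.   66. ] [-1.1  1.  97.6]
```

View pics/w10.png

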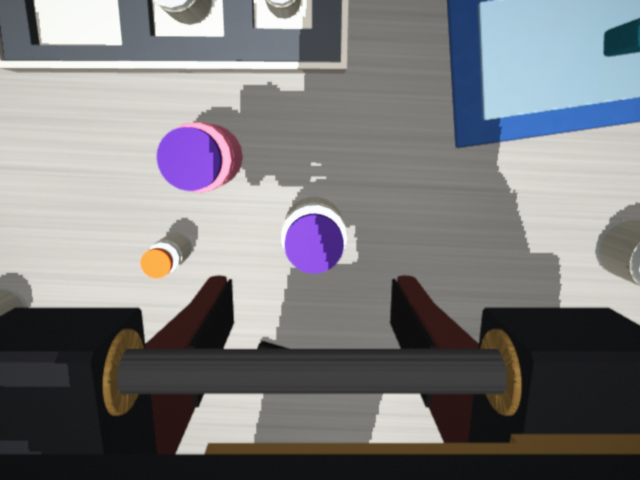

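The white-bodied L is centred at (313,244). The pink look-alike at (190,158) is clear of the fingers. Next I'll grip L and lift it.

```bash
python3 -m creep '[{"translation":[-1,1,40],"angular":[0,0,0],"jaw":0.75},{"translation":[-1,1,80],"angular":[0,0,0],"jaw":0.75},{"translation":[-1,1,120],"angular":[0,0,0],"jaw":0.75},{"translation":[-1,1,148],"angular":[0,0,0],"jaw":0.75},{"translation":[-1,1,148],"angular":[0,0,0],"jaw":0.75},{"translation":[-1,1,148],"angular":[0,0,0],"jaw":0.45},{"translation":[-1,1,148],"angular":[0,0,0],"jaw":0.35},{"translation":[-1,1,148],"angular":[0,0,0],"jaw":0.35}]'
python3 -m creep '[{"translation":[0,0,0],"angular":[0,0,0],"jaw":0.35},{"translation":[0,0,-4],"angular":[0,0,0],"jaw":0.35},{"translation":[0,0,-14],"angular":[0,0,0],"jaw":0.35},{"translation":[0,0,-30],"angular":[0,0,0],"jaw":0.35},{"translation":[0,0,-50],"angular":[0,0,0],"jaw":0.35},{"translation":[0,0,-70],"angular":[0,0,0],"jaw":0.35},{"translation":[0,0,-90],"angular":[0,0,0],"jaw":0.35},{"translation":[0,0,-95],"angular":[0,0,0],"jaw":0.35}]'
python3 - <<'E'
from h import *
s=state();print("to L",totool(np.array([602.8,234.0,0])-s["ee_pos"]))
E
```

```text
t: 35.0
ee_pos: [449.7, 64.7, 16.3]
orientation: [-3.141, -0.072, -0.004]
ft_force: [-0.7, -0.3, 6.0]
width: 45.6
grasp_force: 30.0
t: 36.0
ee_pos: [449.6, 64.7, 112.0]
orientation: [-3.14, -0.072, -0.005]
ft_force: [-0.7, 0.1, -1.0]
width: 45.6
grasp_force: 30.0
t 36.0 pos [449.6  64.7 112. ] ori [-3.14  -0.072 -0.005] w 45.6 gf 30.0 f [-0.7  0.1 -1. ]
to L [ 160.45481548 -162.08081916  112.56089725]
```

```bash
python3 -m creep '[{"translation":[9,-9,0],"angular":[0,0,0],"jaw":0.35},{"translation":[30,-30,0],"angular":[0,0,0],"jaw":0.35},{"translation":[58,-58,0],"angular":[0,0,0],"jaw":0.35},{"translation":[87,-88,0],"angular":[0,0,0],"jaw":0.35},{"translation":[115,-116,0],"angular":[0,0,0],"jaw":0.35},{"translation":[138,-140,0],"angular":[0,0,0],"jaw":0.35},{"translation":[154,-156,0],"angular":[0,0,0],"jaw":0.35},{"translation":[160.5,-162,0],"angular":[0,0,0],"jaw":0.35}]'
python3 -m creep '[{"translation":[0,0,0],"angular":[0,0,0],"jaw":0.35},{"translation":[0,0,10],"angular":[0,0,0],"jaw":0.35},{"translation":[0,0,22],"angular":[0,0,0],"jaw":0.35},{"translation":[0,0,34],"angular":[0,0,0],"jaw":0.35},{"translation":[0,0,43],"angular":[0,0,0],"jaw":0.35},{"translation":[0,0,50],"angular":[0,0,0],"jaw":0.35},{"translation":[0,0,50],"angular":[0,0,0],"jaw":0.35},{"translation":[0,0,50],"angular":[0,0,0],"jaw":0.35}]'
python3 - <<'E'
from h import *
s=state();print(totool(np.array([602.8,234,24.3])-s["ee_pos"]));snap("wrist","w11.png")
E
```

```text
t: 37.0
ee_pos: [602.0, 235.1, 108.9]
orientation: [3.14, 0.074, -0.002]
ft_force: [0.5, -0.4, -0.5]
width: 45.7
grasp_force: 30.0
t: 38.0
ee_pos: [601.9, 233.9, 60.4]
orientation: [-3.141, -0.072, -0.001]
ft_force: [-0.6, 0.7, -0.5]
width: 45.8
grasp_force: 30.0
t 38.0 pos [601.9 233.9  60.4] ori [-3.141e+00 -7.200e-02 -1.000e-03] w 45.8 gf 30.0 f [-0.6  0.7 -0.5]
[ 0.9171242  -0.08508065 36.13233587]
```

View pics/w11.png

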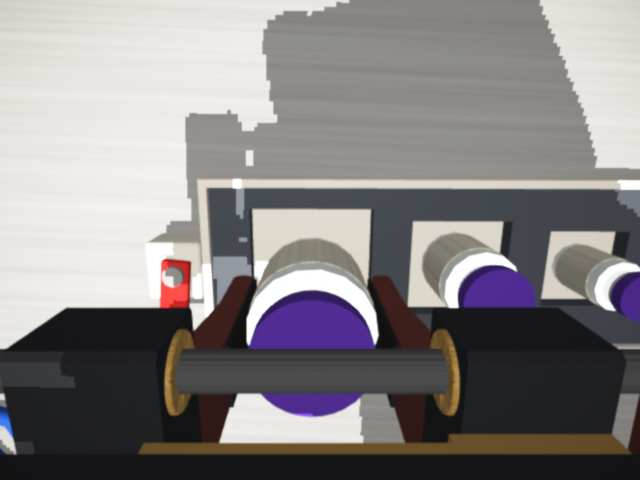

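M is upright. The large pocket (columns 251 to 372) is centred on the held vial, and the tab is out of the way. I'll lower L.

```bash
python3 -m creep '[{"translation":[0.7,0,7],"angular":[0,0,0],"jaw":0.35},{"translation":[0.7,0,14],"angular":[0,0,0],"jaw":0.35},{"translation":[0.7,0,21],"angular":[0,0,0],"jaw":0.35},{"translation":[0.7,0,27],"angular":[0,0,0],"jaw":0.35},{"translation":[0.7,0,31],"angular":[0,0,0],"jaw":0.35},{"translation":[0.7,0,33.5],"angular":[0,0,0],"jaw":0.35},{"translation":[0.7,0,34.7],"angular":[0,0,0],"jaw":0.35},{"translation":[0.7,0,34.7],"angular":[0,0,0],"jaw":0.35}]'
python3 -m creep '[{"translation":[0,0,0.3],"angular":[0,0,0],"jaw":0.35},{"translation":[0,0,0.6],"angular":[0,0,0],"jaw":0.35},{"translation":[0,0,0.9],"angular":[0,0,0],"jaw":0.35},{"translation":[0,0,1.1],"angular":[0,0,0],"jaw":0.35},{"translation":[0,0,1.3],"angular":[0,0,0],"jaw":0.35},{"translation":[0,0,1.3],"angular":[0,0,0],"jaw":0.35},{"translation":[0,0,1.3],"angular":[0,0,0],"jaw":0.35},{"translation":[0,0,1.3],"angular":[0,0,0],"jaw":0.35}]'
```

```text
t: 39.05
ee_pos: [602.4, 233.8, 25.5]
orientation: [-3.141, -0.072, -0.0]
ft_force: [-0.6, -0.9, -1.3]
width: 45.4
grasp_force: 30.0
t: 40.05
ee_pos: [602.3, 233.8, 24.4]
orientation: [3.141, 0.072, -0.0]
ft_force: [-1.3, -1.1, 3.1]
width: 45.6
grasp_force: 30.0
```

```bash
python3 -m creep '[{"translation":[0,0,0],"angular":[0,0,0],"jaw":0.54},{"translation":[0,0,0],"angular":[0,0,0],"jaw":0.59},{"translation":[0,0,0],"angular":[0,0,0],"jaw":0.63},{"translation":[0,0,0],"angular":[0,0,0],"jaw":0.63},{"translation":[0,0,-20],"angular":[0,0,0],"jaw":0.63},{"translation":[0,0,-60],"angular":[0,0,0],"jaw":0.63},{"translation":[0,0,-110],"angular":[0,0,0],"jaw":0.63},{"translation":[0,0,-150],"angular":[0,0,0],"jaw":0.63}]'
python3 -m creep '[{"translation":[-20,0,-10],"angular":[0,0,0],"jaw":0.63},{"translation":[-50,0,-20],"angular":[0,0,0],"jaw":0.63},{"translation":[-80,0,-30],"angular":[0,0,0],"jaw":0.63},{"translation":[-110,0,-40],"angular":[0,0,0],"jaw":0.63},{"translation":[-140,0,-50],"angular":[0,0,0],"jaw":0.63},{"translation":[-155,0,-50],"angular":[0,0,0],"jaw":0.63},{"translation":[-160,0,-50],"angular":[0,0,0],"jaw":0.63},{"translation":[-160,0,-50],"angular":[0,0,0],"jaw":0.63}]'
python3 - <<'E'
from h import *
state();a=snap("wrist","w12.png");t=snap("side","s12.png")
cv2.imwrite("pics/c12.png",cv2.cvtColor(np.vstack([a[:300],cv2.resize(t[150:410,100:440],(640,300))[:, :]]),cv2.COLOR_RGB2BGR))
E
```

```text
t: 41.05
ee_pos: [602.9, 234.0, 177.8]
orientation: [-3.14, -0.072, -0.004]
ft_force: [0.4, -0.1, -0.1]
width: 54.9
grasp_force: 0.0
t: 42.05
ee_pos: [442.9, 226.6, 224.2]
orientation: [-3.141, -0.072, -0.001]
ft_force: [-0.4, -0.6, -0.1]
width: 55.5
grasp_force: 0.0
t 42.05 pos [442.9 226.6 224.2] ori [-3.141e+00 -7.200e-02 -1.000e-03] w 55.5 gf 0.0 f [-0.4 -0.6 -0.1]
```

View pics/c12.png

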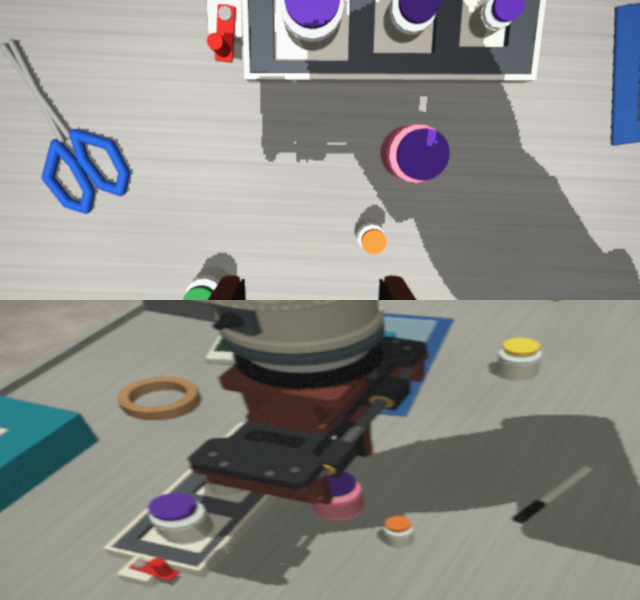

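All three purple vials stand upright in their own pockets. The tab is aside, the look-alikes are standing where they were, and the plate is on the mat. I'm handing the job in.

```bash
python3 -c "
from workcell import ctrl
print(ctrl.close_job())"
```

```text
the job is handed in; nothing more can be done
None
```

I handed the job in at about 42 s. The tab is fully aside, the cover plate lies centred and lengthwise on the mat, each purple vial stands in its own pocket, and I did not touch the orange, green and yellow vials.

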